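Shut one card box, flip the next one open

ROBOT

A 7-joint arm with a two-finger parallel gripper is mounted at the origin on a cart in front of the work surface, level with it; the furniture and walls round the work are solid. World frame = base frame: x ahead of the robot, y to its left, z up, the work surface at z = 0. Lengths are in mm, angles in rad, forces in N, time in s.
With the tool pointing down it reaches from about 425 to 925 mm from the base axis. Payload 6.8 kg.
Tool frame: the origin (TCP) lies on the centre line of the jaws, within the pads' length; the fingertips stand 25 mm ahead of it and the grasp point (between the pads) lies 6 mm ahead of it; z points along the fingers, y is the line along which they close (so a half turn about z gives the same grasp; the last joint's range is limited). The gripper opens to 88 mm and grips with 3 to 60 N. Pads are 20 mm wide; open, the fingers measure 115 mm over their backs; the gripper's body (75 mm by 178 mm) begins 61 mm behind the grasp point.
Start: joints at [-1.286, 0.477, 0.022, 1.555, -0.011, 1.109, -0.083], TCP at [258.372, 623.611, 247.664] pointing down, gripper open.
Joint ranges: [-2.96, 2.96], [-0.34, 2.1], [-1.41, 1.46], [0.24, 2.44], [-1.37, 4.51], [0.17, 1.92], [-2.96, 2.96]. Speed limits (rad/s): [2.39, 2.39, 3.14, 3.14, 3.14, 3.14, 3.14].

INTERFACE

Orientations are given as a 3x3 rotation matrix whose columns are the frame's x, y, z axes.
In Python, from rig import robot, viewer gives the robot as it stands.
- The arm moves only by the shell command python3 -m pendant 'ROWS'. ROWS is JSON, a list of rows, each an object of numbers: "hand": the closure, from 0 (fully open) to 1 (shut); "dx", "dy", "dz": the shift along the tool's x, y, z each as a share of 0.08 m, from -1 to 1; "ax", "ay", "az": the turn, a rotation vector about the tool's x, y, z each as a share of 180 degrees, from -1 to 1. A call has 1 to 5 rows; each row is the pose to reach, as a shift and turn from the pose commanded when the call began, along the tool's axes at that moment, turning the shorter way round; what a row does not reach only later rows make up. A row lasts 1/8 s, in which the tool goes at most 62.5 mm and 10.7 degrees, less where a joint would pass 70% of its speed; a pose out of reach is approached as far as the arm can. A call with a number of a shift or a turn outside -1 to 1 is refused whole. A call with a gripper value outside its range is refused whole. The fingers move at their own pace and stop on an object; the grip force is fixed at half the most. Time passes only in rows, so rows that repeat a pose let the fingers close. It gives the time, the measured TCP pose, the force, the opening and the grip force at its end, in the units of the state.
- robot.state(): the state, without advancing time (a new reading comes with each control period).
- viewer.read_camera(name): name is "scene" or "side" or "wrist"; returns the picture (420x560x3 uint8, blue, green, red); there is no depth.
- viewer.camera_params(name): a dict with "intrinsics" (3x3 intrinsics, pixels), "view" (4x4, takes a point from world to camera coordinates). Camera axes: x right, y down, z forward; pixel columns grow to the right and rows downward; lengths in mm; the calibration is good to about 2 mm. A picture is of the moment at which its call begins: read the wrist's pose just before it. camera_params takes no time and is no camera call; for the wrist camera it gives the pose at the moment of the call.
- robot.close_job(): hands the job in; it is judged then, once.
The state is a dict: "time": time; "joint_pos": joint angles; "qd": joint speeds; "joint_torque": joint torques, N m; "tcp_pos": TCP position; "orientation": TCP orientation; "contact_force": force on the tool from outside, world axes, zero at the start; "wrist_torque": the same for the moment, N m; "finger_gap": finger opening in mm; "finger_force": force on a finger pad.
Only numpy, scipy, OpenCV 4.12 (cv2) and the standard library are available. Lean on these libraries where they do the work, as an engineer would, in place of code of your own. Each camera call takes 0.05 s, during which the arm holds its last target. There are 200 camera calls.

TASK

We are done with the narrow card box: tip its standing lid forward so that it falls shut. Then lay the wide card box open: lift its lid by the thumb tab with the fingertips and tip it back past upright until it rests leaning back on its own. Only push with the fingers, gently: pinch or lift nothing, leave both boxes standing where they are, and do not disturb the mug, the stapler or the sticky notes.

Things in the scene. Friction and masses are not known exactly. Their poses are not given: they have to be found in the camera images.
- wide_box: Grey card index box standing on the desk (the wider of two alike boxes): 80 deep (its x) x 170 wide (its y) x 80 mm tall, filled with cards to 56 mm, with a hinged flat lid on top and a small steel label frame on the front. Origin at the centre of its underside; its +x points away from the robot at yaw 0, to the hinge side; z up. Not fixed to the desk: it weighs 1.7 kg with its lid and slides if pushed hard.
- narrow_box: Grey card index box of the same make, 80 deep (its x) x 110 wide (its y) x 80 mm tall, filled to 56 mm. Origin at the centre of its underside; its +x points to the hinge side, z up. Weighs 1.3 kg with its lid, not fixed. The boxes may stand in either order, left or right; the left one stands on the desk mat, the right one on the bare desk, 2 mm lower.
- wide_lid (a joint): Lid angle of the wide box: 0 shut, about 1.57 upright, 1.85 leaning back against its stop; starts shut. Free hinge with a little damping: gravity shuts the lid from below about 1.5 and lays it back to the stop from above about 1.6. Lid 80 x 172 x 6 mm, 120 g; at 0 its underside lies at the box rim, 80.5 mm over the underside of the box.
- narrow_lid (a joint): Lid angle of the narrow box, same meaning; starts open, leaning back at about 1.85. Lid 80 x 112 x 6 mm, 120 g, the same hinge.
- wide_lid_hinge (a point): Middle of the hinge line of the wide lid, at the top of the box's back (+x) wall, 40 mm behind the box's centre, 80.5 mm up; the lid's underside starts here. Its x and y axes lie in the lid's plane: -x runs from the hinge to the tab, y along the hinge, z out of the lid's outer (upper) face.
- wide_lid_tab (a point): Middle of the lower (inner-face) front edge of the wide lid's thumb tab, 105 mm from the hinge line. The tab is a flat tongue in the lid's plane, 60 mm wide, 6 mm thick, in the middle of the front edge, sticking out 25 mm beyond the box's front, with free space below it down to the desk. Same axes as the hinge point.
- narrow_lid_hinge (a point): Middle of the hinge line of the narrow lid, at the top of the box's back (+x) wall, as on the wide box.
- narrow_lid_tab (a point): Middle of the inner-face end edge of the narrow lid's thumb tab (same tab: 60 wide, 25 long, 6 mm thick), 105 mm from its hinge; with the lid standing open it is the highest point, about 180 mm over the desk, and leans about 29 mm behind the hinge. Free space behind and above it for the fingers, but monitor screens stand over the back of the desk, from about x = 0.8 on at the wrist's height. Axes as above.
- mug: Mug, 82 mm across, 97 mm tall, handle to one side, a bystander left of the boxes; origin at the centre of its underside.
- stapler: Stapler, 138 x 40 x 48 mm, a bystander right of the boxes; origin at the centre of its underside.
- sticky_block: Block of sticky notes, 77 x 77 x 20 mm, a bystander on the desk in front of and between the boxes; origin at the centre of its underside.
There are look-alikes about, which are no part of the job. Leave any turquoise look-alike of the narrow_box alone.

How it is judged:
By the outcome, as a careful person would: the job done as asked, in the order asked, and still so for the second after the job is handed in, with the robot touching nothing.
It also fails if it takes over 48 s, if anything falls off the work surface, if the arm or the gripper's body presses on something with over 40 N, if the wrist force passes 120 N, or if a joint passes its speed limit or range.

## Working session

There is one attempt and no reset: what is moved stays moved. The work goes in short steps, Python scripts to look and compute and a shell command to move; the robot and the scene stay as the last step left them, time stands still between calls to the robot, and variables do not carry over. Pictures are saved under pics/ and viewed, at most 10 in all, crops included, and the job is handed in when it is done.

```bash
mkdir -p pics; ls; python3 - <<'E'
from rig import robot, viewer
import cv2
s=robot.state(); print(s)
for n in ("scene","side"):
    im=viewer.read_camera(n); cv2.imwrite(f"pics/{n}0.png",im)
    p=viewer.camera_params(n); print(n,p)
E
```

```text
pics
{'time': 0.0, 'joint_pos': array([-1.28611098,  0.47784225,  0.02234532,  1.55641496, -0.01147457,
        1.10931344, -0.08310783]), 'qd': array([-0.00034298,  0.00063006, -0.00116474, -0.00089127, -0.00052424,
        0.00146117,  0.00046443]), 'joint_torque': array([-6.87570955e-04, -5.82869232e+01,  1.53421473e+00, -2.72612590e+01,
       -5.43726026e-02,  1.71171525e-02,  1.71431325e-04]), 'tcp_pos': array([258.17517598, 623.08058615, 246.66895597]), 'orientation': array([[-9.23854418e-01,  3.82743659e-01, -5.53753324e-04],
       [ 3.82744024e-01,  9.23852746e-01, -1.76486965e-03],
       [-1.63906137e-04, -1.84242840e-03, -9.99998289e-01]]), 'contact_force': array([-0.15622531, -0.03088996,  0.57912094]), 'wrist_torque': array([-0.0148605 ,  0.00292426,  0.02053979]), 'finger_force': 0.0, 'finger_gap': 87.98353280686123}
scene {'intrinsics': array([[530.63304451,   0.        , 280.72998441],
       [  0.        , 530.63304451, 203.67891078],
       [  0.        ,   0.        ,   1.        ]]), 'view': array([[ 5.15261667e-01, -8.56985356e-01, -9.02854155e-03,
        -2.45951776e+02],
       [-6.46262670e-01, -3.81602623e-01, -6.60850967e-01,
         3.88395784e+02],
       [ 5.62894286e-01,  3.46345980e-01, -7.50462847e-01,
         1.41858873e+03],
       [ 0.00000000e+00,  0.00000000e+00,  0.00000000e+00,
         1.00000000e+00]])}
side {'intrinsics': array([[413.74666653,   0.        , 281.88378074],
       [  0.        , 413.74666653, 205.73154021],
       [  0.        ,   0.        ,   1.        ]]), 'view': array([[ 8.46694285e-01,  5.31876695e-01, -1.46958669e-02,
        -4.20525627e+02],
       [ 4.53609267e-01, -7.35986143e-01, -5.02556494e-01,
        -1.76007384e+02],
       [-2.78114042e-01,  4.18845531e-01, -8.64419459e-01,
         1.62643059e+03],
       [ 0.00000000e+00,  0.00000000e+00,  0.00000000e+00,
         1.00000000e+00]])}
```

View pics/scene0.png

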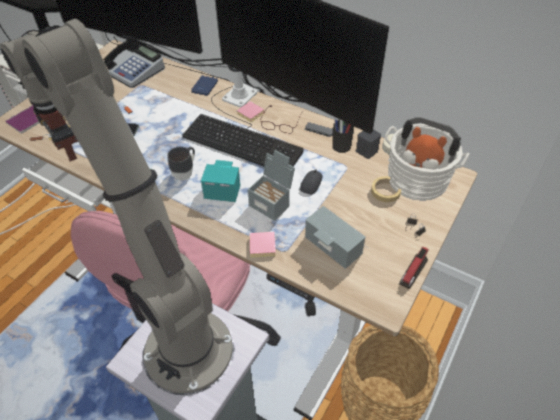

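View pics/side0.png

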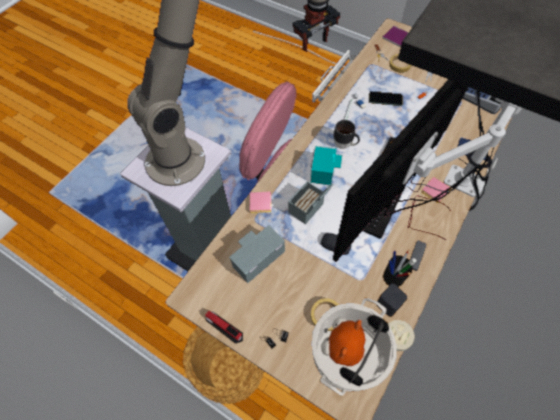

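Scene: narrow grey box with its lid up is at about (270,190), the wide box at (335,237), the turquoise look-alike at (220,180) and the sticky notes at (262,243). In the side view the boxes are at (306,202) and (257,252). I'll zoom in next.

```bash
python3 - <<'E'
import cv2, numpy as np
a=cv2.imread("pics/scene0.png")[145:275,240:375]; b=cv2.imread("pics/side0.png")[170:290,215:345]
cv2.imwrite("pics/c1.png",cv2.resize(a,None,fx=4.4,fy=4.4,interpolation=cv2.INTER_CUBIC))
cv2.imwrite("pics/c2.png",cv2.resize(b,None,fx=4.5,fy=4.5,interpolation=cv2.INTER_CUBIC))
E
```

```text
(no output)
```

View pics/c1.png

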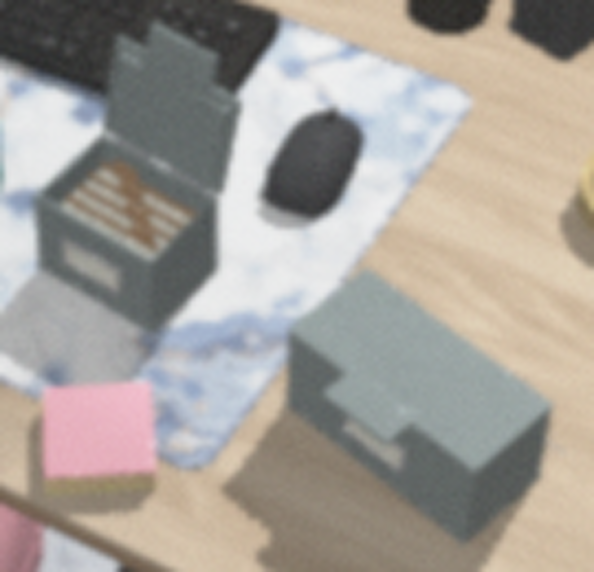

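View pics/c2.png

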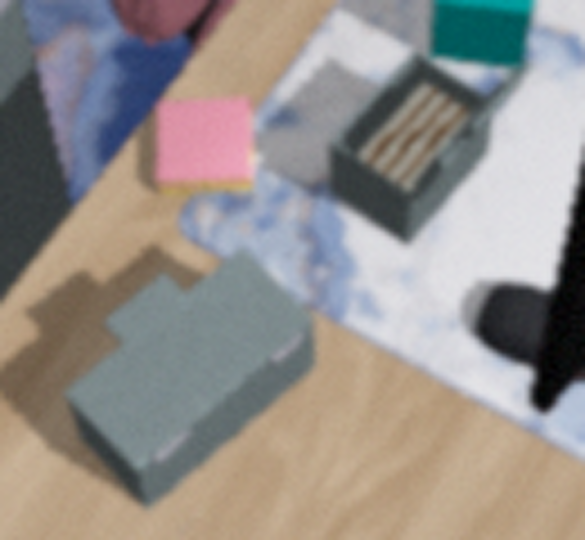

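```bash
cat > h.py <<'E'
from rig import robot, viewer
import numpy as np, cv2
def ray(n,uv,p=None):
    p=p or viewer.camera_params(n); V=p["view"];R=V[:3,:3];c=-R.T@V[:3,3]
    return c,R.T@np.linalg.inv(p["intrinsics"])@np.array([uv[0],uv[1],1.])
def onplane(n,uv,z,p=None):
    c,d=ray(n,uv,p); return c+d*(z-c[2])/d[2]
def meet(rs):
    A=0;b=0
    for c,d in rs:
        d=d/np.linalg.norm(d);P=np.eye(3)-np.outer(d,d);A=A+P;b=b+P@c
    return np.linalg.solve(A,b)
E
python3 - <<'E'
from h import *
np.set_printoptions(precision=1,suppress=True)
S=lambda u,v:("scene",((u+.5)/4.4-.5+240,(v+.5)/4.4-.5+145))
D=lambda u,v:("side",((u+.5)/4.5-.5+215,(v+.5)/4.5-.5+170))
def show(t,pts,z):
    print(t)
    for k,(a,b) in pts.items():
        print(k,*[onplane(*q,z) for q in (a,b) if q], meet([ray(*a),ray(*b)]) if a and b else "")
show("wide",dict(FL=(S(291,330),D(238,250)),BL=(S(363,272),D(313,318)),BR=(S(549,408),D(147,468)),FR=(S(472,470),D(70,393)),TL=(S(345,372),D(165,274)),TR=(S(388,437) and S(388,437),D(107,325))),86.5)
show("narrow",dict(FL=(S(38,198),D(418,55)),FR=(S(150,258),D(332,150)),BR=(S(217,197),D(407,215)),BL=(S(105,135),None),bFR=(S(150,325),None)),82)
for k,q in dict(hL=S(108,130),hR=S(220,190),tL=S(153,22),tR=S(217,55)).items():print(k,onplane(*q,82),onplane(*q,182))
print(onplane(*S(150,325),2),onplane(*S(463,541),0),"sticky",onplane(*S(45,390),20),onplane(*S(155,475),20))
E
```

```text
wide
FL [487.2 -83.   86.5] [493.2 -82.3  86.5] [491.4 -80.4  80.9]
BL [ 558.8 -100.6   86.5] [ 569.9 -100.2   86.5] [567.2 -96.4  76. ]
BR [ 515.7 -263.5   86.5] [ 532.7 -258.6   86.5] [ 528.2 -257.1   70.8]
FR [ 443.9 -242.1   86.5] [ 454.1 -241.1   86.5] [ 450.7 -239.    76.9]
TL [ 473.6 -132.3   86.5] [ 458.3 -127.2   86.5] [ 463.6 -135.   101.1]
TR [ 439.8 -182.6   86.5] [ 445.8 -183.6   86.5] [ 443.7 -181.3   80.8]
narrow
FL [505.6 136.8  82. ] [518.  139.5  82. ] [514.7 144.7  70.6]
FR [497.5  36.7  82. ] [505.9  29.7  82. ] [502.9  37.5  73.3]
BR [572.3  25.8  82. ] [583.6  11.   82. ] [579.9  24.4  69.5]
BL [584.2 129.   82. ] 
bFR [445.    4.6  82. ] 
hL [589.7 129.9  82. ] [508.   74.6 182. ]
hR [579.4  27.4  82. ] [498.5 -19.6 182. ]
tL [706.8 162.4  82. ] [615.7 104.5 182. ]
tR [700.1 100.9  82. ] [609.5  47.9 182. ]
[501.   40.7   2. ] [ 447.9 -241.5    0. ] sticky [399.6  65.2  20. ] [376.1 -40.4  20. ]
```

Rough positions: the wide box's top centre is near (507,-171) with yaw about -0.25. The narrow box's hinge is near (583,78) with yaw about -0.09, and its tab top near (612,76,182). I'll start moving towards it.

```bash
python3 -m pendant '[{"hand":1,"dx":-0.5,"dy":-0.31,"az":-0.05},{"hand":1,"dx":-1,"dy":-0.62,"az":-0.097},{"hand":1,"dx":-1,"dy":-0.62,"az":-0.097}]' && python3 -m pendant '[{"hand":1,"dx":-0.42,"dy":-0.5},{"hand":1,"dx":-0.85,"dy":-1}]' && python3 -m pendant '[{"hand":1,"dx":-0.42,"dy":-0.5},{"hand":1,"dx":-0.85,"dy":-1}]' && python3 -m pendant '[{"hand":1,"dx":-0.42,"dy":-0.5},{"hand":1,"dx":-0.85,"dy":-1}]' && python3 -m pendant '[{"hand":1,"dx":-0.42,"dy":-0.5},{"hand":1,"dx":-0.85,"dy":-1},{"hand":1,"dx":-0.85,"dy":-1}]'
python3 - <<'E'
from h import *
s=robot.state();p=viewer.camera_params("wrist");im=viewer.read_camera("wrist");cv2.imwrite("pics/w1.png",im)
import pickle;pickle.dump(p,open("w1.pkl","wb"))
print(s["joint_pos"],s["tcp_pos"],s["orientation"],p)
E
```

```text
[-1.28614281  0.47768538  0.02232355  1.55626368 -0.01148029  1.10932946
 -0.08312987] [258.16453424 623.17065838 246.83760198] [[-9.23865170e-01  3.82717800e-01 -4.83614236e-04]
 [ 3.82718087e-01  9.23863990e-01 -1.48090846e-03]
 [-1.19976250e-04 -1.55324766e-03 -9.99998787e-01]] {'intrinsics': array([[333.99380819,   0.        , 280.72986838],
       [  0.        , 333.99380819, 208.07098018],
       [  0.        ,   0.        ,   1.        ]]), 'view': array([[ 3.82661928e-01,  9.23887301e-01, -1.45025788e-03,
        -6.75946070e+02],
       [ 8.91414682e-01, -3.68798766e-01,  2.63376793e-01,
        -3.26312555e+01],
       [ 2.42795622e-01, -1.02077053e-01, -9.64691952e-01,
         3.90230049e+02],
       [ 0.00000000e+00,  0.00000000e+00,  0.00000000e+00,
         1.00000000e+00]])}invalid input at $[0]: expected keys hand, dx, dy, dz, ax, ay, az
```

View pics/w1.png

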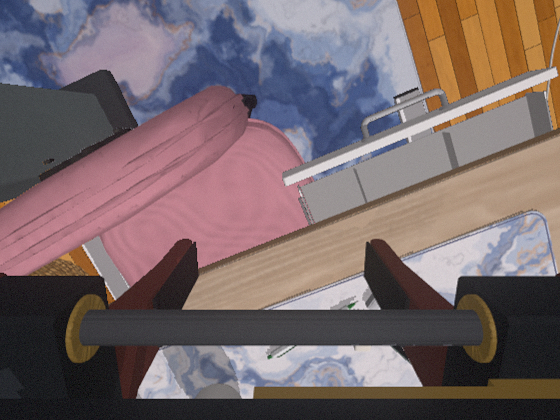

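The wrist view shows only the desk edge and the chair. The move was refused because every key is required, so I'll resend it in full.

```bash
python3 -m pendant '[{"hand":1,"dx":-0.5,"dy":-0.31,"dz":0,"ax":0,"ay":0,"az":-0.05},{"hand":1,"dx":-1,"dy":-0.62,"dz":0,"ax":0,"ay":0,"az":-0.097},{"hand":1,"dx":-1,"dy":-0.62,"dz":0,"ax":0,"ay":0,"az":-0.097}]' && python3 -m pendant '[{"hand":1,"dx":-0.42,"dy":-0.5,"dz":0,"ax":0,"ay":0,"az":0},{"hand":1,"dx":-0.85,"dy":-1,"dz":0,"ax":0,"ay":0,"az":0}]' && python3 -m pendant '[{"hand":1,"dx":-0.42,"dy":-0.5,"dz":0,"ax":0,"ay":0,"az":0},{"hand":1,"dx":-0.85,"dy":-1,"dz":0,"ax":0,"ay":0,"az":0}]' && python3 -m pendant '[{"hand":1,"dx":-0.42,"dy":-0.5,"dz":0,"ax":0,"ay":0,"az":0},{"hand":1,"dx":-0.85,"dy":-1,"dz":0,"ax":0,"ay":0,"az":0}]' && python3 -m pendant '[{"hand":1,"dx":-0.42,"dy":-0.5,"dz":0,"ax":0,"ay":0,"az":0},{"hand":1,"dx":-0.85,"dy":-1,"dz":0,"ax":0,"ay":0,"az":0},{"hand":1,"dx":-0.85,"dy":-1,"dz":0,"ax":0,"ay":0,"az":0}]' | tail -12
python3 - <<'E'
from h import *
s=robot.state();p=viewer.camera_params("wrist");im=viewer.read_camera("wrist");cv2.imwrite("pics/w2.png",im)
import pickle;pickle.dump(p,open("w2.pkl","wb"))
print(s["time"],s["joint_pos"],s["tcp_pos"],s["orientation"],s["finger_gap"],s["contact_force"])
E
```

```text
time: 0.52
tcp_pos: [317.2, 543.4, 247.6]
orientation: [[-0.996, 0.094, 0.001], [0.094, 0.996, -0.002], [-0.002, -0.002, -1.0]]
contact_force: [-0.7, 0.2, -0.2]
finger_gap: 61.2
finger_force: 0.0
time: 0.78
tcp_pos: [373.6, 461.6, 247.4]
orientation: [[-0.996, 0.086, -0.0], [0.086, 0.996, 0.0], [0.001, 0.0, -1.0]]
contact_force: [0.9, -0.4, 0.4]
finger_gap: 41.2
finger_force: 0.0
time: 1.02
tcp_pos: [434.9, 375.4, 247.6]
orientation: [[-0.996, 0.088, -0.0], [0.088, 0.996, 0.0], [0.0, 0.0, -1.0]]
contact_force: [0.6, 0.7, 0.5]
finger_gap: 21.5
finger_force: 0.0
time: 1.27
tcp_pos: [495.8, 289.9, 247.7]
orientation: [[-0.996, 0.088, -0.0], [0.088, 0.996, 0.001], [0.0, 0.001, -1.0]]
contact_force: [0.8, 0.3, -1.4]
finger_gap: 2.2
finger_force: 0.0
time: 1.65
tcp_pos: [558.4, 200.4, 247.6]
orientation: [[-0.995, 0.096, 0.001], [0.096, 0.995, -0.002], [-0.001, -0.002, -1.0]]
contact_force: [-1.1, 0.2, -0.3]
finger_gap: 0.5
finger_force: 0.0
1.65 [-0.55640358  0.3427472   0.13443568  1.76561011 -0.05003702  1.03644693
  1.07050793] [558.37213383 200.40056592 247.57124027] [[-0.99538756  0.09593009  0.00101266]
 [ 0.09592824  0.99538673 -0.00173885]
 [-0.0011748  -0.00163369 -0.99999798]] 0.5045812412885702 [-1.08812772  0.19903889 -0.29150589]
```

View pics/w2.png

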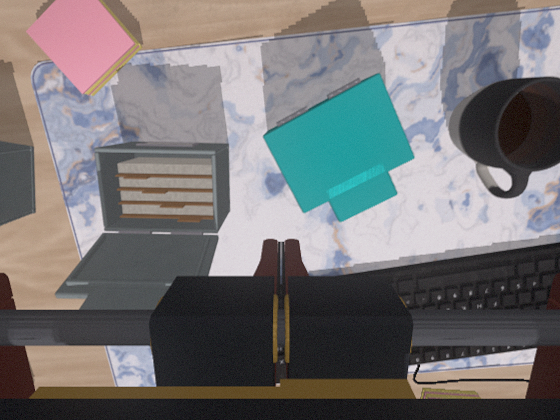

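Wrist view: narrow box rim corners are at about (97,153) and (229,143), its hinge line runs from (104,233) to (218,233), and its lid leans back below that. The sticky notes are at (85,45) and the turquoise box at (340,145).

```bash
python3 - <<'E'
from h import *
import pickle;p=pickle.load(open("w2.pkl","rb"))
np.set_printoptions(precision=1,suppress=True)
for k,uv,z in [("FR",(97,153),82),("FL",(229,143),82),("hR",(104,233),82),("hL",(218,233),82),("lidR",(58,296),158),("tabR",(80,309),182)]: print(k,onplane("wrist",uv,z,p))
for k,q in dict(FR=(97,153),FL=(229,143),BR=(104,233),BL=(218,233)).items():pass
# planar kinematics check
d=[([.4777,1.5563,1.1093],(np.hypot(258.2,623.2),246.8)),([.3427,1.7656,1.0364],(np.hypot(558.4,200.4),247.6))]
E
```

```text
FR [503.5  40.9  82. ]
FL [506.1 160.4  82. ]
hR [578.9  29.3  82. ]
hL [589.4 138.3  82. ]
lidR [602.5  27.7 158. ]
tabR [601.5  59.2 182. ]
```

```bash
python3 -m pendant '[{"hand":1,"dx":-0.4,"dy":-0.4,"dz":0,"ax":0,"ay":0,"az":0},{"hand":1,"dx":-0.66,"dy":-0.7,"dz":0,"ax":0,"ay":0,"az":0}]' && python3 -m pendant '[{"hand":1,"dx":-0.4,"dy":-0.4,"dz":0,"ax":0,"ay":0,"az":0},{"hand":1,"dx":-0.66,"dy":-0.7,"dz":0,"ax":0,"ay":0,"az":0},{"hand":1,"dx":-0.66,"dy":-0.7,"dz":0,"ax":0,"ay":0,"az":0},{"hand":1,"dx":-0.66,"dy":-0.7,"dz":0,"ax":0,"ay":0,"az":0}]'
python3 - <<'E'
from h import *
print(robot.state()["joint_pos"],robot.state()["tcp_pos"])
a=viewer.read_camera("scene")[110:260,190:370]; b=viewer.read_camera("side")[150:300,200:380]
cv2.imwrite("pics/m3.png",np.hstack([cv2.resize(x,None,fx=2.2,fy=2.2,interpolation=cv2.INTER_CUBIC) for x in (a,b)]))
E
```

```text
time: 1.95
tcp_pos: [603.8, 145.7, 247.5]
orientation: [[-0.996, 0.085, -0.0], [0.085, 0.996, 0.001], [0.0, 0.001, -1.0]]
contact_force: [0.1, -0.9, -0.2]
finger_gap: 0.5
finger_force: 0.0
time: 2.45
tcp_pos: [650.6, 86.6, 247.3]
orientation: [[-0.996, 0.085, -0.001], [0.085, 0.996, 0.001], [0.001, 0.001, -1.0]]
contact_force: [0.2, 0.9, 0.2]
finger_gap: 0.1
finger_force: 0.0
[-0.3540558   0.4494633   0.17706218  1.61214309 -0.08831975  1.08845343
  1.33232851] [650.63853775  86.5678593  247.29739165]
```

View pics/m3.png

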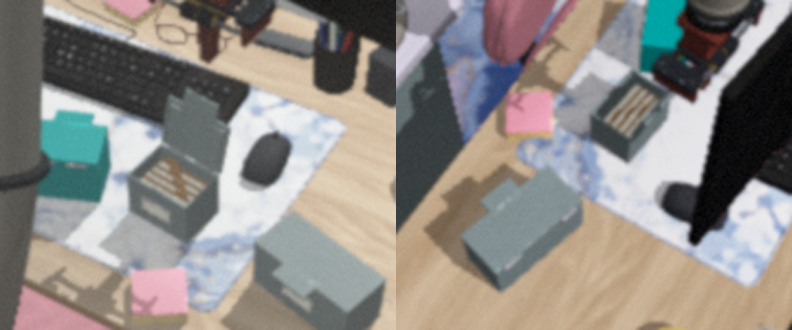

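The gripper is behind and above the standing lid in both halves of the picture (scene left, side right), clear of the monitor. Now down, then a slow push forward.

```bash
python3 -m pendant '[{"hand":1,"dx":0,"dy":-0.08,"dz":0.4,"ax":0,"ay":0,"az":0},{"hand":1,"dx":0,"dy":-0.08,"dz":0.8,"ax":0,"ay":0,"az":0},{"hand":1,"dx":0,"dy":-0.08,"dz":0.85,"ax":0,"ay":0,"az":0}]' && python3 -m pendant '[{"hand":1,"dx":0.12,"dy":0,"dz":0,"ax":0,"ay":0,"az":0},{"hand":1,"dx":0.22,"dy":0,"dz":0,"ax":0,"ay":0,"az":0},{"hand":1,"dx":0.3,"dy":0,"dz":0,"ax":0,"ay":0,"az":0},{"hand":1,"dx":0.38,"dy":0,"dz":0,"ax":0,"ay":0,"az":0},{"hand":1,"dx":0.46,"dy":0,"dz":0,"ax":0,"ay":0,"az":0}]'&& python3 -m pendant '[{"hand":1,"dx":0.08,"dy":0,"dz":0,"ax":0,"ay":0,"az":0},{"hand":1,"dx":0.16,"dy":0,"dz":0,"ax":0,"ay":0,"az":0},{"hand":1,"dx":0.24,"dy":0,"dz":0,"ax":0,"ay":0,"az":0},{"hand":1,"dx":0.32,"dy":0,"dz":0,"ax":0,"ay":0,"az":0},{"hand":1,"dx":0.4,"dy":0,"dz":0,"ax":0,"ay":0,"az":0}]' && python3 -m pendant '[{"hand":1,"dx":0.08,"dy":0,"dz":0,"ax":0,"ay":0,"az":0},{"hand":1,"dx":0.08,"dy":0,"dz":0,"ax":0,"ay":0,"az":0},{"hand":1,"dx":0,"dy":0,"dz":-0.3,"ax":0,"ay":0,"az":0},{"hand":1,"dx":0,"dy":0,"dz":-0.8,"ax":0,"ay":0,"az":0},{"hand":1,"dx":0,"dy":0,"dz":-0.9,"ax":0,"ay":0,"az":0}]'
python3 - <<'E'
from h import *
import pickle
s=robot.state();print(s["joint_pos"],s["tcp_pos"]);p=viewer.camera_params("wrist");pickle.dump(p,open("w3.pkl","wb"))
w=viewer.read_camera("wrist");cv2.imwrite("pics/w3.png",w)
a=viewer.read_camera("scene")[110:260,190:370]
cv2.imwrite("pics/m4.png",np.hstack([cv2.resize(a,(360,300)),cv2.resize(w,(400,300))]))
E
```

```text
time: 2.92
tcp_pos: [648.9, 78.7, 177.6]
orientation: [[-0.996, 0.086, -0.005], [0.086, 0.996, -0.0], [0.004, -0.001, -1.0]]
contact_force: [-0.5, 0.4, 0.1]
finger_gap: 0.5
finger_force: 0.0
time: 3.55
tcp_pos: [613.9, 80.5, 180.0]
orientation: [[-0.996, 0.088, 0.0], [0.088, 0.996, 0.0], [-0.0, 0.0, -1.0]]
contact_force: [0.3, -0.6, 0.4]
finger_gap: 0.4
finger_force: 0.1
time: 4.18
tcp_pos: [581.8, 83.3, 179.6]
orientation: [[-0.996, 0.088, -0.0], [0.088, 0.996, -0.0], [0.0, -0.0, -1.0]]
contact_force: [1.5, -0.9, -0.3]
finger_gap: 0.5
finger_force: 0.1
time: 4.8
tcp_pos: [584.0, 83.4, 254.3]
orientation: [[-0.996, 0.088, 0.005], [0.088, 0.996, 0.001], [-0.004, 0.002, -1.0]]
contact_force: [-0.5, 0.1, -0.2]
finger_gap: 0.2
finger_force: 0.0
[-0.38843118  0.32929342  0.17808459  1.77169047 -0.06654799  1.04167552
  1.29605267] [583.9625925   83.40107641 254.32252013]
```

View pics/m4.png

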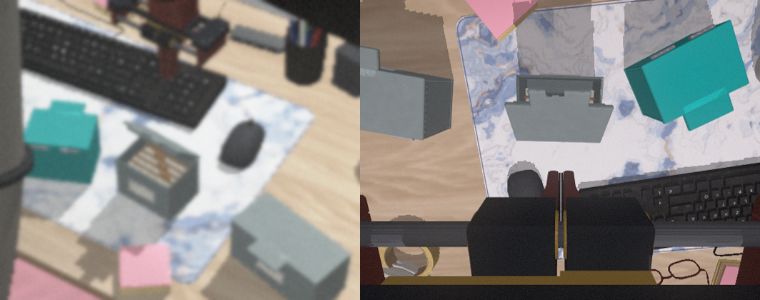

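The narrow lid is caught mid-fall towards shut, and its box has not moved. Next I'll check how far the tool can tilt near the wide box's tab, using a quick kinematics fit.

```bash
cat > kin.py <<'E'
import numpy as np
from scipy.optimize import least_squares
from scipy.spatial.transform import Rotation as R
J=np.array([[-1.28614,.47769,.02232,1.55626,-.01148,1.10933,-.08313],[-.55640,.34275,.13444,1.76561,-.05004,1.03645,1.07051],[-.35406,.44946,.17706,1.61214,-.08832,1.08845,1.33233],[-.38843,.32929,.17808,1.77169,-.06655,1.04168,1.29605]])
P=np.array([[258.16,623.17,246.84],[558.37,200.40,247.57],[650.64,86.57,247.30],[583.96,83.40,254.32]])
YA=np.array([[.3827,.9239],[.0959,.9954],[.085,.996],[.088,.996]])
def fk(q,p,s):
    off,H,L1,L2,L3,o7=p
    r=R.from_euler("z",s[0]*q[0]+off);x=np.array([0,0,H])
    r=r*R.from_euler("y",q[1])*R.from_euler("z",s[1]*q[2]);x=x+r.apply([0,0,L1])
    r=r*R.from_euler("y",q[3])*R.from_euler("z",s[2]*q[4]);x=x+r.apply([0,0,L2])
    r=r*R.from_euler("y",q[5])*R.from_euler("z",s[3]*q[6]+o7);x=x+r.apply([0,0,L3])
    return x,r
def fit():
    best=None
    for b in range(16):
        s=[1-2*(b>>i&1) for i in range(4)]
        for off in (0,1.57,3.14,-1.57):
          for o7 in (0,1.57,3.14,-1.57):
            f=lambda p:np.r_[np.concatenate([fk(q,p,s)[0]-x for q,x in zip(J,P)]),np.concatenate([200*(fk(q,p,s)[1].as_matrix()[:2,1]-y) for q,y in zip(J,YA)]),.02*(p[1:5]-[300,400,400,250])]
            r=least_squares(f,[off,300,400,400,250,o7])
            if best is None or r.cost<best[0]: best=(r.cost,r.x,s,r.fun)
    return best
E
python3 - <<'E'
from kin import *
import pickle
np.set_printoptions(precision=3,suppress=True)
c,p,s,f=fit();print(c,p,s,f);pickle.dump((p,s),open("kin.pkl","wb"))
w=pickle.load(open("w2.pkl","rb"));V=w["view"];cc=-V[:3,:3].T@V[:3,3]
O=np.array([[-.9954,.0959,0],[.0959,.9954,0],[0,0,-1.]])
print("cam in tool",O.T@(cc-P[1]),"axis",O.T@V[2,:3])
lo=np.array([-2.96,-.34,-1.41,.24,-1.37,.17,-2.96]);hi=np.array([2.96,2.1,1.46,2.44,4.51,1.92,2.96])
xb=np.array([.968,-.25,0]);yb=np.array([.25,.968,0]);zw=np.array([0,0,1.]);h=np.array([546,-181,80.5])
for a in (20,30,40,50,60):
  for tipu,tipw in ((-95,-20),(-70,50),(0,80),(20,80)):
    A=np.radians(a);tz=np.cos(A)*xb-np.sin(A)*zw;tx=np.cross(yb,tz);Rt=np.c_[tx,yb,tz]
    x=h+tipu*xb+tipw*zw-25*tz
    g=lambda q:np.r_[fk(q,p,s)[0]-x,150*(R.from_matrix(Rt).inv()*fk(q,p,s)[1]).as_rotvec()]
    r=least_squares(g,np.clip(J[3],lo+.01,hi-.01),bounds=(lo,hi))
    print(a,tipu,tipw,np.linalg.norm(r.fun).round(2),r.x)
E
```

```text
32.55950105219583 [ -0.096 295.373 521.572 487.565 291.654   1.474] [-1, -1, -1, -1] [ 3.103 -0.233  2.292 -0.976  3.566 -0.82  -0.717 -3.508 -0.307 -0.736
  3.367 -1.163 -0.019  0.002 -0.016 -0.001  0.016  0.075  0.027  0.022
 -0.093  2.431  1.751  0.833]
cam in tool [  71.043    1.798 -137.179] axis [-0.264 -0.001  0.964]
20 -95 -20 76.69 [ 1.929  1.844 -0.749  2.44   4.317  0.704 -0.563]
20 -70 50 84.8 [ 1.669  0.904 -1.112  2.44   3.978  0.301 -1.443]
20 0 80 48.98 [ 1.252  0.552 -0.981  2.44   3.173  0.541 -1.203]
20 20 80 36.84 [ 0.905  0.466 -0.619  2.44   3.302  0.696 -1.464]
30 -95 -20 80.8 [ 1.509  0.834 -1.046  2.44   3.095  0.204 -0.797]
30 -70 50 65.43 [ 0.879  0.244 -0.518  2.44   3.981  0.221 -2.225]
30 0 80 27.41 [ 0.883  0.321 -0.638  2.44   3.149  0.444 -1.453]
30 20 80 16.07 [ 0.726  0.348 -0.485  2.44   3.172  0.56  -1.499]
40 -95 -20 59.51 [ 1.066  0.467 -0.785  2.44   2.587  0.177 -0.786]
40 -70 50 41.69 [ 1.286  0.334 -1.07   2.44   2.165  0.17  -0.452]
40 0 80 4.13 [ 1.058  0.334 -0.869  2.44   2.828  0.391 -1.145]
40 20 80 0.0 [ 1.048  0.382 -0.877  2.415  2.785  0.433 -1.084]
50 -95 -20 35.58 [ 0.94   0.404 -0.707  2.44   2.209  0.17  -0.513]
50 -70 50 17.19 [ 1.239  0.291 -1.045  2.44   1.883  0.17  -0.223]
50 0 80 0.0 [ 1.087  0.298 -0.918  2.356  2.16   0.19  -0.516]
50 20 80 0.0 [ 0.972  0.305 -0.801  2.314  2.154  0.17  -0.516]
60 -95 -20 11.01 [ 0.884  0.375 -0.674  2.44   1.924  0.17  -0.273]
60 -70 50 0.0 [-0.289  0.179  0.596  2.405 -1.198  0.17   2.741]
60 0 80 0.0 [ 0.132  0.199  0.128  2.241 -0.384  0.195  1.927]
60 20 80 0.0 [-0.017  0.238  0.291  2.199 -0.542  0.222  2.068]
```

The kinematics model fits to about 3 mm. A straight forward tilt is out of reach close in, so I'll search for sideways or diagonal approach directions that the arm can follow smoothly from here.

```bash
cat > srch.py <<'E'
from kin import *
import pickle
np.set_printoptions(precision=2,suppress=True,linewidth=150)
p,s=pickle.load(open("kin.pkl","rb"))
lo=np.array([-2.96,-.34,-1.41,.24,-1.37,.17,-2.96])+.03;hi=np.array([2.96,2.1,1.46,2.44,4.51,1.92,2.96])-.03
xb=np.array([.968,-.25,0]);yb=np.array([.25,.968,0]);zw=np.array([0,0,1.]);h=np.array([546,-181,80.5])
def ik(x,Rt,q0):
    g=lambda q:np.r_[fk(q,p,s)[0]-x,200*(Rt.inv()*fk(q,p,s)[1]).as_rotvec(),3*(q-q0)]
    r=least_squares(g,np.clip(q0,lo+1e-3,hi-1e-3),bounds=(lo,hi));return r.x,np.linalg.norm(r.fun[:6])
def pose(phi,al,roll,tip):
    tz=np.cos(al)*(np.cos(phi)*xb+np.sin(phi)*yb)-np.sin(al)*zw
    hx=np.cross(tz,[0,0,1]);hx/=np.linalg.norm(hx); dn=np.cross(tz,hx)
    tx=np.cos(roll)*dn+np.sin(roll)*hx   # roll 0: tool x in the vertical plane
    return h+tip[0]*xb+tip[1]*yb+tip[2]*zw-25*tz,R.from_matrix(np.c_[tx,np.cross(tz,tx),tz])
def follow(q,x0,R0,x1,R1,n=12):
    worst=0
    d=(R0.inv()*R1).as_rotvec()
    for t in np.linspace(0,1,n+1)[1:]:
        q,e=ik(x0+t*(x1-x0),R0*R.from_rotvec(t*d),q);worst=max(worst,e)
    return q,e,worst
E
python3 - <<'E'
from srch import *
q0=J[3];x0,R0=fk(q0,p,s)
out=[]
for phi in (-90,-60,-40,40,60,90):
  for al in (30,40,50):
    for roll in (0,90,180,270):
      a=np.radians([phi,al,roll])
      sd=-np.sign(np.sin(a[0]))
      x1,R1=pose(*a,(-140,sd*60,80)); q,e1,w1=follow(q0,x0,R0,x1,R1)
      x2,R2=pose(*a,(-98,sd*12,-20)); q2,e2,w2=follow(q,x1,R1,x2,R2,6)
      x3,R3=pose(*a,(-68,sd*12,68)); q3,e3,w3=follow(q2,x2,R2,x3,R3,6)
      x4,R4=pose(*a,(10,sd*12,85)); q4,e4,w4=follow(q3,x3,R3,x4,R4,6)
      if max(e1,e2,w3,w4)<8: out.append((phi,al,roll,round(e1,1),round(e2,1),round(w3,1),round(w4,1),q2,q4))
for o in out: print(*o)
E
```

```text
-90 30 0 0.0 0.0 0.0 0.0 [-0.84  0.89  0.64  2.01  0.54  0.95 -0.97] [-0.74  0.8   0.69  1.78  0.57  1.13 -0.75]
-90 30 90 0.0 0.0 0.0 0.0 [-0.67  0.81  0.43  2.01  0.71  1.05  0.45] [-0.58  0.73  0.46  1.78  0.72  1.22  0.7 ]
-90 30 180 0.0 0.0 0.0 0.0 [-0.46  0.77  0.16  2.01  0.87  1.16  1.89] [-0.39  0.68  0.19  1.78  0.86  1.32  2.17]
-90 40 0 0.0 0.0 0.0 0.0 [-0.78  0.77  0.63  2.05  0.5   0.86 -0.88] [-0.68  0.7   0.66  1.8   0.5   1.07 -0.66]
-90 40 90 0.0 0.0 0.0 0.0 [-0.61  0.71  0.41  2.05  0.67  0.94  0.54] [-0.52  0.64  0.43  1.8   0.65  1.14  0.79]
-90 40 180 0.0 0.0 0.0 0.0 [-0.4   0.67  0.16  2.05  0.82  1.03  1.98] [-0.33  0.6   0.17  1.8   0.78  1.22  2.26]
-90 50 0 0.0 0.0 0.0 0.0 [-0.71  0.66  0.62  2.09  0.43  0.76 -0.76] [-0.61  0.6   0.63  1.82  0.41  1.01 -0.55]
-90 50 90 0.0 0.0 0.0 0.0 [-0.53  0.61  0.4   2.09  0.6   0.83  0.66] [-0.44  0.55  0.4   1.82  0.55  1.06  0.9 ]
-90 50 180 0.0 0.0 0.0 0.0 [-0.33  0.57  0.16  2.09  0.75  0.9   2.1 ] [-0.25  0.53  0.15  1.82  0.67  1.12  2.37]
-60 30 0 0.0 0.0 0.0 0.0 [-0.92  0.79  0.59  2.32  1.24  0.68 -1.39] [-0.8
[... 2760 characters left out ...]
.06  1.02  2.14]
90 30 180 0.0 0.0 0.0 0.0 [ 0.45  0.84  0.38  1.92 -1.01  1.51  1.25] [ 0.4   0.75  0.38  1.69 -1.03  1.64  0.97]
90 30 270 0.0 0.0 0.0 0.0 [ 0.6   0.8   0.2   1.92 -0.93  1.41  2.76] [ 0.53  0.73  0.19  1.69 -0.94  1.55  2.48]
90 40 180 0.0 0.0 0.0 0.0 [ 0.38  0.74  0.41  1.97 -0.97  1.36  1.19] [ 0.32  0.68  0.42  1.72 -0.96  1.51  0.91]
90 40 270 0.0 0.0 0.0 0.0 [ 0.52  0.71  0.23  1.97 -0.89  1.27  2.7 ] [ 0.46  0.65  0.23  1.72 -0.87  1.43  2.42]
90 50 180 0.0 0.0 0.0 0.0 [ 0.29  0.65  0.44  2.01 -0.93  1.2   1.11] [ 0.23  0.6   0.46  1.75 -0.87  1.38  0.83]
90 50 270 0.0 0.0 0.0 0.0 [ 0.44  0.62  0.26  2.01 -0.84  1.12  2.61] [ 0.37  0.57  0.26  1.75 -0.79  1.31  2.34]
```

Several approaches work. The best is from the right, with the tool 45° down and pointing mostly along +y, so the finger lies under the tab. First I'll take a closer wrist look over the wide box.

```bash
for i in 1; do python3 -m pendant '[{"hand":1,"dx":0,"dy":-0.45,"dz":0,"ax":0,"ay":0,"az":0},{"hand":1,"dx":0,"dy":-0.9,"dz":0,"ax":0,"ay":0,"az":0}]' && python3 -m pendant '[{"hand":1,"dx":0,"dy":-0.45,"dz":-0.2,"ax":0,"ay":0,"az":0},{"hand":1,"dx":0,"dy":-0.9,"dz":-0.4,"ax":0,"ay":0,"az":0}]' && python3 -m pendant '[{"hand":1,"dx":0,"dy":-0.4,"dz":0,"ax":0,"ay":0,"az":0},{"hand":1,"dx":0,"dy":-0.7,"dz":0,"ax":0,"ay":0,"az":0},{"hand":1,"dx":0,"dy":-0.7,"dz":0,"ax":0,"ay":0,"az":0},{"hand":1,"dx":0,"dy":-0.7,"dz":0,"ax":0,"ay":0,"az":0}]'; done | grep -E "time|tcp|contact"
python3 - <<'E'
from h import *
import pickle
s=robot.state();print(s["joint_pos"],s["tcp_pos"]);p=viewer.camera_params("wrist");pickle.dump(p,open("w4.pkl","wb"))
w=viewer.read_camera("wrist");cv2.imwrite("pics/w4.png",w)
cv2.imwrite("pics/w4b.png",cv2.resize(w[:300],(800,429),interpolation=cv2.INTER_CUBIC))
E
```

```text
time: 5.15
tcp_pos: [575.1, 11.1, 250.0]
contact_force: [0.6, -0.3, -0.4]
time: 5.4
tcp_pos: [568.6, -61.2, 282.2]
contact_force: [0.0, 0.8, -0.3]
time: 5.9
tcp_pos: [564.6, -114.5, 282.7]
contact_force: [0.2, -1.0, -0.2]
[-0.12287779  0.28543965  0.2665438   1.77095505 -0.08402908  1.09781772
  1.65579134] [ 564.57375453 -114.47868697  282.68255194]
```

View pics/w4b.png

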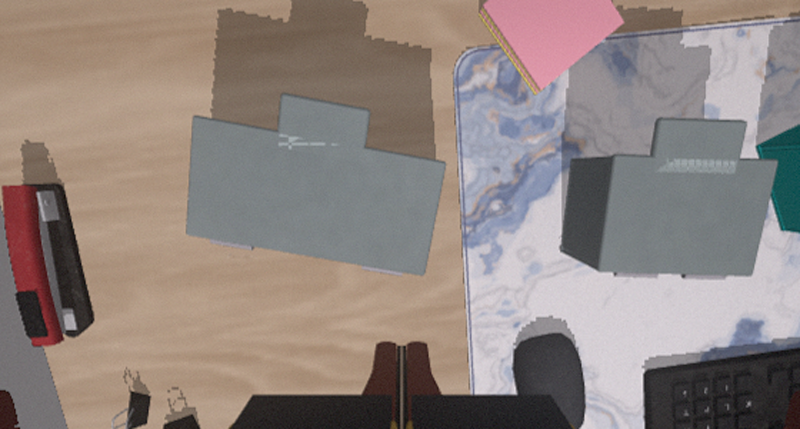

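Narrow lid is shut. The wide lid's corners (800-px scale) are at (193,116), (444,161), (424,274) and (187,235), with tab front corners at (281,93) and (369,110). The stapler is far to the right, at (48,265).

```bash
python3 - <<'E'
from h import *
import pickle;p=pickle.load(open("w4.pkl","rb"))
np.set_printoptions(precision=3,suppress=True)
k=560/800
g={n:onplane("wrist",((u+.5)*k-.5,(v+.5)*k-.5),86.5,p) for n,(u,v) in dict(FR=(193,116),FL=(444,161),BL=(424,274),BR=(187,235),TR=(281,93),TL=(369,110)).items()}
for n in g: print(n,g[n])
y=(g["FL"]+g["BL"]-g["FR"]-g["BR"])[:2];y/=np.hypot(*y);print("yb",y,"len",np.linalg.norm((g["FL"]-g["FR"])),np.linalg.norm((g["BL"]-g["FL"])))
c=(g["FL"]+g["BL"]+g["FR"]+g["BR"])[:2]/4;print("c",c,"tabmid",(g["TL"]+g["TR"])/2)
print([onplane("wrist",((u+.5)*k-.5,(v+.5)*k-.5),40,p) for u,v in ((20,187),(62,190),(92,325),(40,345))])
s=robot.state();import rig
E
sed -i 's/^xb=.*/YA_=-0.25/' srch.py; grep -n YA_ srch.py
```

```text
FR [ 449.668 -239.974   86.5  ]
FL [492.297 -77.616  86.5  ]
BL [568.598 -96.776  86.5  ]
BR [ 526.398 -259.82    86.5  ]
TR [ 440.784 -180.3     86.5  ]
TL [ 456.    -124.497   86.5  ]
yb [0.252 0.968] len 167.86040844239022 78.66944080611135
c [ 509.24  -168.546] tabmid [ 448.392 -152.399   86.5  ]
[array([ 482.872, -402.621,   40.   ]), array([ 487.925, -370.783,   40.   ]), array([ 598.381, -375.799,   40.   ]), array([ 612.069, -424.254,   40.   ])]
6:YA_=-0.25
```

```bash
sed -i '6c xb=np.array([.968,-.252,0]);yb=np.array([.252,.968,0]);zw=np.array([0,0,1.]);h=np.array([548,-179,80.5])' srch.py
cat > go.py <<'E'
from srch import *
from rig import robot
import sys
np.set_printoptions(precision=3,suppress=True)
PH,AL,RO=np.radians([75,45,180])
def cur():
    s=robot.state();return s["tcp_pos"],R.from_matrix(s["orientation"]),s
def tip():
    x,r,s=cur();t=x+25*r.as_matrix()[:,2]-h
    return np.array([t@xb,t@yb,t[2]])
def need(tp):
    x,r,s=cur();x1,R1=pose(PH,AL,RO,tp)
    return r.inv().apply(x1-x)/80,(r.inv()*R1).as_rotvec()/np.pi
E
python3 - <<'E'
from go import *
x,r,s=cur();print(tip(),s["time"])
d,a=need((-110,-120,60));print("to A",d,a)
n=5;q=s["joint_pos"];x1,R1=pose(PH,AL,RO,(-110,-120,60))
q,e,w=follow(q,*fk(q,p,globals()["s"] if False else pickle.load(open("kin.pkl","rb"))[1]),x1,R1,20);print(q,e,w)
E
```

```text
[ -0.143  66.974 177.395] 5.95
to A [ 1.837 -2.275  1.56 ] [-0.248  0.159  0.599]
[ 0.466  0.571  0.54   1.977 -0.932  1.382  1.025] 0.0020100441076897823 0.002520221998611414
```

```bash
(python3 -m pendant '[{"hand":1,"dx":0.45,"dy":-0.5,"dz":0,"ax":0,"ay":0,"az":0},{"hand":1,"dx":0.9,"dy":-1,"dz":0,"ax":0,"ay":0,"az":0}]' && python3 -m pendant '[{"hand":1,"dx":0.45,"dy":-0.5,"dz":0,"ax":0,"ay":0,"az":0},{"hand":1,"dx":0.9,"dy":-1,"dz":0,"ax":0,"ay":0,"az":0}]' && python3 -m pendant '[{"hand":1,"dx":0,"dy":0,"dz":0,"ax":-0.021,"ay":0.013,"az":0.05},{"hand":1,"dx":0,"dy":0,"dz":0,"ax":-0.041,"ay":0.027,"az":0.1},{"hand":1,"dx":0,"dy":0,"dz":0,"ax":-0.062,"ay":0.04,"az":0.15},{"hand":1,"dx":0,"dy":0,"dz":0,"ax":-0.083,"ay":0.053,"az":0.2},{"hand":1,"dx":0,"dy":0,"dz":0,"ax":-0.103,"ay":0.066,"az":0.25}]' && python3 -m pendant '[{"hand":1,"dx":0,"dy":0,"dz":0,"ax":-0.021,"ay":0.013,"az":0.05},{"hand":1,"dx":0,"dy":0,"dz":0,"ax":-0.041,"ay":0.027,"az":0.1},{"hand":1,"dx":0,"dy":0,"dz":0,"ax":-0.062,"ay":0.04,"az":0.15},{"hand":1,"dx":0,"dy":0,"dz":0,"ax":-0.083,"ay":0.053,"az":0.2},{"hand":1,"dx":0,"dy":0,"dz":0,"ax":-0.103,"ay":0.066,"az":0.25}]' && python3 -m pendant '[{"hand":1,"dx":0,"dy":0,"dz":0,"ax":-0.021,"ay":0.013,"az":0.05},{"hand":1,"dx":0,"dy":0,"dz":0,"ax":-0.041,"ay":0.027,"az":0.1},{"hand":1,"dx":0,"dy":0,"dz":0,"ax":-0.041,"ay":0.027,"az":0.1}]') | grep -E "time|tcp|contact|orien"
python3 - <<'E'
from go import *
print(tip(),cur()[2]["joint_pos"],cur()[2]["qd"]);
for t in ((-110,-120,60),(-100,-75,-48)): print(*need(t))
E
```

```text
time: 6.2
tcp_pos: [485.7, -188.4, 283.2]
orientation: [[-0.996, 0.084, -0.0], [0.084, 0.996, 0.0], [0.0, 0.0, -1.0]]
contact_force: [-0.0, -0.9, 1.0]
time: 6.45
tcp_pos: [406.6, -262.4, 283.6]
orientation: [[-0.996, 0.085, 0.0], [0.085, 0.996, 0.0], [-0.0, 0.0, -1.0]]
contact_force: [1.4, -1.1, -0.4]
time: 7.08
tcp_pos: [408.2, -261.4, 283.5]
orientation: [[-0.628, 0.778, -0.031], [0.717, 0.593, 0.367], [0.304, 0.208, -0.93]]
contact_force: [-0.5, -0.5, -0.1]
time: 7.7
tcp_pos: [408.1, -261.6, 283.4]
orientation: [[0.088, 0.973, 0.212], [0.774, -0.2, 0.6], [0.627, 0.111, -0.771]]
contact_force: [0.2, 0.6, -0.6]
time: 8.07
tcp_pos: [406.9, -261.8, 283.1]
orientation: [[0.353, 0.868, 0.349], [0.614, -0.496, 0.614], [0.706, -0.002, -0.708]]
contact_force: [0.1, 0.3, 0.6]
[-111.149  -98.647  184.904] [ 0.346  0.377  0.664  1.963 -0.898  1.461  0.888] [-0.008  0.001 -0.025 -0.037  0.024  0.005  0.049]
[-1.283  0.087  0.926] [-0.     0.001 -0.001]
[-1.829  0.064  2.288] [-0.     0.001 -0.001]
```

```bash
(python3 -m pendant '[{"hand":1,"dx":-0.5,"dy":0,"dz":0.5,"ax":0,"ay":0,"az":0},{"hand":1,"dx":-1,"dy":0.03,"dz":1,"ax":0,"ay":0,"az":0}]' && python3 -m pendant '[{"hand":1,"dx":-0.4,"dy":0,"dz":0.4,"ax":0,"ay":0,"az":0},{"hand":1,"dx":-0.75,"dy":0.03,"dz":0.7,"ax":0,"ay":0,"az":0},{"hand":1,"dx":-1,"dy":0.03,"dz":0.95,"ax":0,"ay":0,"az":0},{"hand":1,"dx":-1,"dy":0.03,"dz":0.95,"ax":0,"ay":0,"az":0}]') | grep -E "time|tcp|contact|orien"
python3 - <<'E'
from go import *
print(tip());
for t in ((-100,-75,-48),(-100,-18,-48)): print(*need(t))
E
```

```text
time: 8.32
tcp_pos: [410.6, -263.3, 169.8]
orientation: [[0.346, 0.871, 0.349], [0.619, -0.491, 0.613], [0.705, 0.004, -0.709]]
contact_force: [1.3, -0.0, -0.8]
time: 8.82
tcp_pos: [409.9, -266.1, 58.8]
orientation: [[0.35, 0.87, 0.346], [0.615, -0.492, 0.616], [0.707, -0.003, -0.707]]
contact_force: [-0.7, -0.1, 0.5]
[-107.283 -101.99   -39.431]
[ 0.171 -0.     0.322] [-0.001  0.    -0.   ]
[ 0.658 -0.183  0.809] [-0.001  0.    -0.   ]
```

```bash
(python3 -m pendant '[{"hand":1,"dx":0.17,"dy":0,"dz":0.32,"ax":0,"ay":0,"az":0},{"hand":1,"dx":0.33,"dy":-0.06,"dz":0.48,"ax":0,"ay":0,"az":0},{"hand":1,"dx":0.5,"dy":-0.12,"dz":0.65,"ax":0,"ay":0,"az":0},{"hand":1,"dx":0.66,"dy":-0.18,"dz":0.81,"ax":0,"ay":0,"az":0},{"hand":1,"dx":0.66,"dy":-0.18,"dz":0.81,"ax":0,"ay":0,"az":0}]') | grep -E "time|tcp|contact|orien"
python3 - <<'E'
from go import *
from rig import viewer
import cv2
print(tip());
a=viewer.read_camera("scene")[170:300,270:420];b=viewer.read_camera("side")[200:300,190:320]
cv2.imwrite("pics/m5.png",np.hstack([cv2.resize(a,(450,390),interpolation=cv2.INTER_CUBIC),cv2.resize(b,(350,390),interpolation=cv2.INTER_CUBIC)]))
E0=np.array([-91.,0])
P=[np.array([-100,-18,-25.])]
for th in (8,16,24,32,40,48,56,64,72,80):
    t=np.radians(th);e=91*np.array([-np.cos(t),np.sin(t)]);P.append(np.array([-9+e[0],-18,-25+e[1]]))
x,r,s=cur();c=tip()
for q in P:
    v=q-c;print(q,r.inv().apply(v[0]*xb+v[1]*yb+v[2]*zw)/80)
E
```

```text
time: 9.45
tcp_pos: [438.6, -186.5, 52.1]
orientation: [[0.351, 0.869, 0.349], [0.614, -0.495, 0.615], [0.707, -0.001, -0.707]]
contact_force: [-0.0, -0.2, -0.3]
[-99.444 -17.783 -46.056]
[-100.  -18.  -25.] [ 0.203 -0.018 -0.175]
[-99.114 -18.    -12.335] [ 0.317 -0.007 -0.285]
[-96.475 -18.      0.083] [ 0.432  0.025 -0.389]
[-92.133 -18.     12.013] [ 0.548  0.077 -0.485]
[-86.172 -18.     23.223] [ 0.661  0.149 -0.57 ]
[-78.71  -18.     33.494] [ 0.768  0.239 -0.644]
[-69.891 -18.     42.626] [ 0.87   0.345 -0.705]
[-59.887 -18.     50.442] [ 0.962  0.466 -0.751]
[-48.892 -18.     56.79 ] [ 1.043  0.598 -0.782]
[-37.121 -18.     61.546] [ 1.113  0.74  -0.797]
[-24.802 -18.     64.618] [ 1.169  0.889 -0.796]
```

View pics/m5.png

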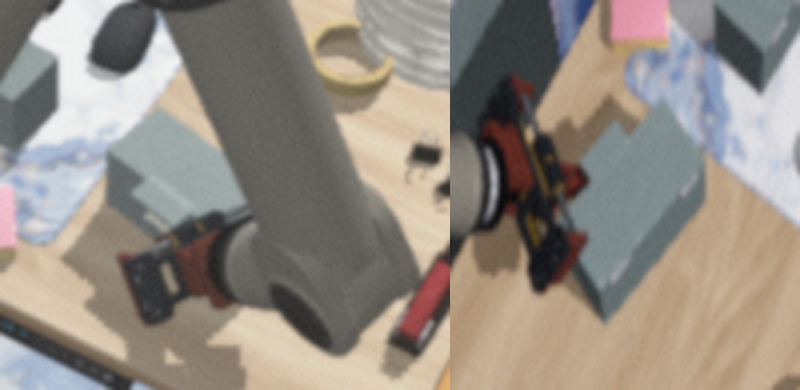

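The finger is under the tab and the body is clear of the box: the scene half shows the gripper in front of the box, the side half shows it at the front right. Now I'll lift slowly along the arc, checking force.

```bash
(python3 -m pendant '[{"hand":1,"dx":0.12,"dy":-0.01,"dz":-0.1,"ax":0,"ay":0,"az":0},{"hand":1,"dx":0.2,"dy":-0.02,"dz":-0.175,"ax":0,"ay":0,"az":0},{"hand":1,"dx":0.26,"dy":-0.01,"dz":-0.23,"ax":0,"ay":0,"az":0},{"hand":1,"dx":0.32,"dy":-0.01,"dz":-0.285,"ax":0,"ay":0,"az":0},{"hand":1,"dx":0.38,"dy":0.01,"dz":-0.34,"ax":0,"ay":0,"az":0}]') | grep -E "time|tcp|contact|orien"
python3 - <<'E'
from go import *
from rig import viewer
import cv2
t=tip();print(t)
# lid pixels: has the lid's front region moved? compare with the start
for n in ("side","scene"):
    b=viewer.read_camera(n); a=cv2.imread(f"pics/{n}0.png"); d=cv2.absdiff(a,b).max(2)
    P=viewer.camera_params(n)
    def px(u,l,w):
        X=P["view"][:3,:3]@(h+u*xb+l*yb+w*zw)+P["view"][:3,3];z=P["intrinsics"]@X;return z[:2]/z[2]
    for q in ((-75,70,6),(-75,40,6),(-40,70,6),(-5,70,6),(-95,20,6)):
        u,v=px(*q).round().astype(int);print(n,q,(u,v),a[v-1:v+2,u-1:u+2].mean((0,1)).round(),b[v-1:v+2,u-1:u+2].mean((0,1)).round())
    cv2.imwrite(f"pics/{n}6.png",b)
E
```

```text
time: 10.18
tcp_pos: [440.3, -187.2, 92.7]
orientation: [[0.353, 0.868, 0.35], [0.614, -0.497, 0.612], [0.706, -0.001, -0.709]]
contact_force: [-0.4, -2.2, -0.6]
[-97.579 -18.07   -5.492]
side (-75, 70, 6) (np.int64(266), np.int64(227)) [158. 149. 137.] [151. 148. 134.]
side (-75, 40, 6) (np.int64(259), np.int64(233)) [131. 133. 125.] [149. 147. 134.]
side (-40, 70, 6) (np.int64(273), np.int64(234)) [140. 138. 124.] [147. 145. 130.]
side (-5, 70, 6) (np.int64(280), np.int64(241)) [141. 139. 125.] [150. 147. 134.]
side (-95, 20, 6) (np.int64(251), np.int64(233)) [140. 139. 127.] [148. 145. 131.]
scene (-75, 70, 6) (np.int64(309), np.int64(220)) [159. 159. 149.] [108. 107. 100.]
scene (-75, 40, 6) (np.int64(317), np.int64(225)) [161. 163. 151.] [137. 145. 146.]
scene (-40, 70, 6) (np.int64(317), np.int64(213)) [162. 162. 151.] [174. 175. 163.]
scene (-5, 70, 6) (np.int64(325), np.int64(207)) [161. 173. 176.] [172. 180. 180.]
scene (-95, 20, 6) (np.int64(317), np.int64(232)) [152. 153. 143.] [108. 109. 102.]
```

```bash
(python3 -m pendant '[{"hand":1,"dx":0.09,"dy":0.03,"dz":-0.08,"ax":0,"ay":0,"az":0},{"hand":1,"dx":0.17,"dy":0.07,"dz":-0.145,"ax":0,"ay":0,"az":0},{"hand":1,"dx":0.28,"dy":0.14,"dz":-0.23,"ax":0,"ay":0,"az":0},{"hand":1,"dx":0.39,"dy":0.23,"dz":-0.3,"ax":0,"ay":0,"az":0},{"hand":1,"dx":0.49,"dy":0.335,"dz":-0.365,"ax":0,"ay":0,"az":0}]') | grep -E "time|tcp|contact|orien"
python3 - <<'E'
from go import *
from rig import viewer
import cv2
c=tip();print(c)
x,r,s=cur()
P=[]
for th in (56,64,72,80):
    t=np.radians(th);e=91*np.array([-np.cos(t),np.sin(t)]);P.append(np.array([-9+e[0],-18,-25+e[1]]))
P+=[np.array([a,-18,66.]) for a in (-18,-10,-2)]
for q in P:
    v=q-c;print(q,r.inv().apply(v[0]*xb+v[1]*yb+v[2]*zw)/80)
P=viewer.camera_params("side");b=viewer.read_camera("side");cv2.imwrite("pics/side7.png",b)
def px(u,l,w):
    X=P["view"][:3,:3]@(h+u*xb+l*yb+w*zw)+P["view"][:3,3];z=P["intrinsics"]@X;return (z[:2]/z[2]).round().astype(int)
# inside of the box shows cards where the lid has left; sample down the middle-left
for u in (-75,-60,-45,-30,-15): 
    q=px(u,55,-10);print(u,q,b[q[1]-1:q[1]+2,q[0]-1:q[0]+2].mean((0,1)).round())
E
```

```text
time: 10.9
tcp_pos: [467.7, -193.8, 141.5]
orientation: [[0.352, 0.868, 0.35], [0.614, -0.496, 0.613], [0.706, -0.001, -0.708]]
contact_force: [-0.3, -0.4, -0.6]
[-69.36  -17.489  43.308]
[-59.887 -18.     50.442] [ 0.081  0.116 -0.046]
[-48.892 -18.     56.79 ] [ 0.162  0.248 -0.077]
[-37.121 -18.     61.546] [ 0.232  0.39  -0.092]
[-24.802 -18.     64.618] [ 0.287  0.539 -0.09 ]
[-18. -18.  66.] [ 0.315  0.621 -0.087]
[-10. -18.  66.] [ 0.334  0.718 -0.069]
[ -2. -18.  66.] [ 0.353  0.814 -0.05 ]
-75 [263 232] [137. 136. 127.]
-60 [266 235] [147. 145. 130.]
-45 [269 238] [144. 142. 128.]
-30 [272 241] [145. 142. 128.]
-15 [275 244] [144. 141. 127.]
```

```bash
cat > lid.py <<'E'
from go import *
from rig import viewer
import cv2
def scan(n="scene",lats=(50,65,78),r=72,ths=range(0,115,8)):
    b=viewer.read_camera(n).astype(float);P=viewer.camera_params(n);a=cv2.imread(f"pics/{n}0.png").astype(float)
    for th in ths:
        t=np.radians(th);o=[]
        for l in lats:
            X=P["view"][:3,:3]@(h-r*np.cos(t)*xb+l*yb+r*np.sin(t)*zw)+P["view"][:3,3];z=P["intrinsics"]@X;u,v=(z[:2]/z[2]).round().astype(int)
            f=lambda m:(m[v-1:v+2,u-1:u+2].mean((0,1))).round().astype(int).tolist()
            o.append((f(a),f(b)))
        print(th,*o)
E
python3 -c "from lid import *; scan()"
```

```text
0 ([159, 159, 149], [139, 153, 163]) ([160, 161, 150], [98, 100, 96]) ([164, 163, 152], [158, 151, 141])
8 ([162, 162, 151], [130, 145, 156]) ([163, 164, 152], [97, 98, 94]) ([187, 183, 173], [216, 207, 198])
16 ([163, 163, 152], [109, 117, 122]) ([167, 168, 157], [160, 158, 152]) ([224, 219, 214], [236, 232, 229])
24 ([163, 163, 152], [100, 103, 102]) ([178, 179, 169], [200, 196, 192]) ([231, 228, 224], [237, 234, 232])
32 ([162, 162, 151], [98, 99, 93]) ([215, 213, 209], [228, 225, 224]) ([233, 232, 231], [240, 239, 238])
40 ([163, 164, 153], [121, 126, 125]) ([222, 219, 218], [212, 211, 209]) ([232, 232, 231], [238, 238, 237])
48 ([163, 166, 160], [132, 133, 125]) ([229, 227, 226], [139, 139, 131]) ([231, 230, 228], [187, 186, 180])
56 ([161, 179, 190], [162, 170, 170]) ([225, 223, 221], [191, 190, 183]) ([231, 230, 229], [230, 229, 226])
64 ([165, 190, 209], [172, 197, 217]) ([227, 224, 223], [233, 232, 230]) ([232, 231, 229], [239, 238, 237])
72 ([159, 183, 203], [166, 192, 214]) ([224, 222, 221], [232, 230, 229]) ([232, 231, 229], [239, 238, 237])
80 ([158, 184, 205], [166, 192, 214]) ([221, 221, 221], [229, 228, 228]) ([236, 235, 234], [242, 241, 240])
88 ([167, 192, 212], [175, 201, 220]) ([209, 209, 210], [219, 219, 220]) ([236, 235, 235], [243, 242, 241])
96 ([178, 202, 219], [186, 212, 226]) ([203, 205, 208], [212, 215, 219]) ([233, 232, 230], [240, 238, 236])
104 ([178, 202, 219], [185, 210, 225]) ([177, 197, 211], [187, 207, 220]) ([231, 230, 228], [238, 236, 234])
112 ([180, 204, 220], [159, 179, 192]) ([179, 203, 219], [164, 185, 199]) ([222, 217, 214], [229, 225, 222])
```

The lid stands at about 50°, following the finger as planned. Continuing.

```bash
(python3 -m pendant '[{"hand":1,"dx":0.08,"dy":0.115,"dz":-0.045,"ax":0,"ay":0,"az":0},{"hand":1,"dx":0.16,"dy":0.25,"dz":-0.075,"ax":0,"ay":0,"az":0},{"hand":1,"dx":0.23,"dy":0.39,"dz":-0.09,"ax":0,"ay":0,"az":0},{"hand":1,"dx":0.285,"dy":0.5,"dz":-0.09,"ax":0,"ay":0,"az":0},{"hand":1,"dx":0.31,"dy":0.6,"dz":-0.087,"ax":0,"ay":0,"az":0}]') | grep -E "time|tcp|contact|orien"
python3 -c "
from lid import *
c=tip();print(c);x,r,s=cur()
for a in (-14,-8,-4,0): 
    v=np.array([a,-18,66])-c;print(a,r.inv().apply(v[0]*xb+v[1]*yb+v[2]*zw)/80)
scan(ths=range(56,116,6))"
```

```text
time: 11.62
tcp_pos: [515.8, -206.7, 163.2]
orientation: [[0.352, 0.868, 0.35], [0.614, -0.496, 0.613], [0.706, -0.001, -0.708]]
contact_force: [0.1, 0.4, -1.1]
[-19.603 -17.884  64.973]
-14 [0.021 0.068 0.003]
-8 [0.035 0.14  0.017]
-4 [0.044 0.189 0.026]
0 [0.054 0.237 0.035]
56 ([161, 179, 190], [134, 145, 152]) ([225, 223, 221], [231, 229, 228]) ([231, 230, 229], [237, 236, 235])
62 ([165, 190, 209], [104, 105, 99]) ([221, 218, 218], [219, 217, 215]) ([232, 231, 229], [237, 236, 235])
68 ([163, 187, 207], [102, 101, 95]) ([227, 225, 224], [194, 192, 189]) ([232, 230, 229], [237, 235, 234])
74 ([158, 182, 203], [107, 107, 101]) ([224, 222, 221], [117, 116, 111]) ([233, 233, 231], [224, 223, 221])
80 ([158, 184, 205], [114, 113, 107]) ([221, 221, 221], [113, 113, 106]) ([236, 235, 234], [157, 156, 151])
86 ([165, 190, 210], [148, 154, 153]) ([199, 204, 209], [145, 145, 139]) ([235, 234, 234], [178, 178, 172])
92 ([174, 198, 217], [179, 200, 212]) ([205, 205, 207], [203, 203, 203]) ([236, 235, 234], [230, 230, 227])
98 ([178, 202, 219], [181, 205, 220]) ([188, 199, 207], [195, 206, 214]) ([233, 232, 231], [239, 238, 236])
104 ([178, 202, 219], [183, 207, 222]) ([177, 197, 211], [186, 206, 219]) ([231, 230, 228], [237, 235, 234])
110 ([180, 204, 220], [188, 213, 226]) ([179, 200, 215], [187, 208, 221]) ([222, 217, 214], [228, 223, 221])
```

```bash
(python3 -m pendant '[{"hand":1,"dx":0.015,"dy":0.05,"dz":0,"ax":0,"ay":0,"az":0},{"hand":1,"dx":0.025,"dy":0.1,"dz":0.01,"ax":0,"ay":0,"az":0},{"hand":1,"dx":0.035,"dy":0.14,"dz":0.015,"ax":0,"ay":0,"az":0},{"hand":1,"dx":0.045,"dy":0.19,"dz":0.025,"ax":0,"ay":0,"az":0},{"hand":1,"dx":0.055,"dy":0.24,"dz":0.035,"ax":0,"ay":0,"az":0}]') | grep -E "time|contact"
python3 -c "
from lid import *
print(tip());
scan(ths=range(80,116,5))"
```

```text
time: 12.3
contact_force: [0.5, -0.7, 0.3]
[ -0.146 -18.263  65.884]
80 ([158, 184, 205], [108, 109, 102]) ([221, 221, 221], [149, 149, 144]) ([236, 235, 234], [239, 238, 237])
85 ([165, 190, 210], [111, 111, 104]) ([217, 218, 219], [123, 124, 118]) ([236, 235, 235], [236, 235, 234])
90 ([172, 196, 215], [118, 118, 111]) ([192, 198, 203], [114, 115, 108]) ([235, 234, 234], [222, 221, 219])
95 ([178, 202, 219], [119, 120, 112]) ([191, 198, 205], [117, 117, 109]) ([233, 232, 230], [161, 159, 153])
100 ([178, 202, 219], [137, 141, 136]) ([188, 199, 207], [125, 126, 119]) ([231, 230, 228], [163, 162, 155])
105 ([178, 202, 219], [163, 174, 177]) ([177, 197, 211], [165, 175, 178]) ([227, 225, 223], [188, 187, 181])
110 ([180, 204, 220], [182, 203, 215]) ([179, 200, 215], [182, 201, 213]) ([222, 217, 214], [219, 215, 211])
115 ([181, 205, 221], [185, 207, 221]) ([179, 203, 219], [184, 207, 221]) ([210, 206, 204], [213, 209, 207])
```

The lid is past upright at about 103°. Now I'll back off straight and check it stays there.

```bash
(python3 -m pendant '[{"hand":1,"dx":-0.02,"dy":-0.12,"dz":-0.02,"ax":0,"ay":0,"az":0},{"hand":1,"dx":-0.07,"dy":-0.36,"dz":-0.07,"ax":0,"ay":0,"az":0},{"hand":1,"dx":-0.14,"dy":-0.7,"dz":-0.14,"ax":0,"ay":0,"az":0},{"hand":1,"dx":-0.19,"dy":-0.97,"dz":-0.18,"ax":0,"ay":0,"az":0}]' && python3 -m pendant '[{"hand":1,"dx":-0.1,"dy":-0.4,"dz":-0.4,"ax":0,"ay":0,"az":0},{"hand":1,"dx":-0.2,"dy":-0.7,"dz":-0.8,"ax":0,"ay":0,"az":0},{"hand":1,"dx":-0.2,"dy":-0.7,"dz":-0.8,"ax":0,"ay":0,"az":0},{"hand":1,"dx":-0.2,"dy":-0.7,"dz":-0.8,"ax":0,"ay":0,"az":0},{"hand":1,"dx":-0.2,"dy":-0.7,"dz":-0.8,"ax":0,"ay":0,"az":0}]') | grep -E "time|contact|tcp"
python3 -c "
from lid import *
print(tip());
scan(ths=range(85,120,4),lats=(20,50,65,-60))
def D(n):
    a=cv2.imread(f'pics/{n}0.png');b=viewer.read_camera(n);cv2.imwrite(f'pics/{n}9.png',b);return a,b
for n in ('scene','side'):
    a,b=D(n)
    for nm,rng in dict(pink=((120,90,200),(210,175,255)),turq=((110,110,0),(190,190,60)),stap=((0,0,110),(80,80,255))).items():
        o=[]
        for m in (a,b):
            k=cv2.inRange(m,rng[0],rng[1]);box=dict(scene=dict(pink=(240,225,285,265),turq=(195,150,245,210),stap=(395,240,435,295)),side=dict(pink=(240,180,280,220),turq=(300,140,345,190),stap=(195,300,250,350)))[n][nm]
            k=k[box[1]:box[3],box[0]:box[2]];ys,xs=np.nonzero(k);o.append((len(xs),xs.mean().round(2),ys.mean().round(2)) if len(xs) else 0)
        print(n,nm,*o)
"
```

```text
time: 12.85
tcp_pos: [454.7, -191.1, 163.7]
contact_force: [0.0, -0.8, 0.2]
time: 13.48
tcp_pos: [380.4, -212.0, 197.4]
contact_force: [-0.1, -0.3, -0.2]
[-149.395  -57.082   99.241]
85 ([160, 186, 206], [97, 102, 105]) ([165, 190, 210], [95, 101, 103]) ([217, 218, 219], [95, 101, 102]) ([159, 185, 206], [95, 102, 105])
89 ([159, 185, 205], [97, 102, 105]) ([167, 192, 212], [96, 102, 103]) ([209, 209, 210], [95, 101, 103]) ([165, 190, 210], [96, 103, 105])
93 ([164, 190, 209], [97, 102, 105]) ([174, 198, 217], [97, 102, 103]) ([191, 198, 205], [97, 102, 104]) ([171, 196, 215], [96, 102, 104])
97 ([173, 197, 216], [96, 102, 105]) ([178, 202, 219], [96, 102, 104]) ([188, 199, 207], [98, 103, 105]) ([173, 199, 217], [96, 103, 105])
101 ([174, 199, 217], [96, 102, 105]) ([178, 202, 219], [97, 103, 105]) ([179, 197, 211], [98, 102, 105]) ([169, 194, 214], [96, 102, 105])
105 ([179, 203, 220], [98, 104, 106]) ([178, 202, 219], [96, 103, 105]) ([177, 197, 211], [97, 102, 105]) ([163, 189, 209], [96, 102, 105])
109 ([180, 203, 220], [97, 103, 106]) ([180, 204, 220], [96, 103, 105]) ([179, 20
[... 184 characters left out ...]
97, 103, 106])
117 ([179, 203, 220], [97, 104, 105]) ([179, 203, 220], [97, 103, 105]) ([180, 204, 220], [97, 103, 106]) ([169, 194, 214], [99, 105, 108])
scene pink (148, np.float64(18.32), np.float64(22.14)) (39, np.float64(12.85), np.float64(28.74))
scene turq (36, np.float64(37.75), np.float64(34.36)) 0
scene stap (185, np.float64(17.59), np.float64(28.43)) (142, np.float64(17.44), np.float64(29.43))
side pink (363, np.float64(20.54), np.float64(20.72)) (372, np.float64(20.35), np.float64(20.72))
side turq (597, np.float64(25.24), np.float64(20.22)) (601, np.float64(25.16), np.float64(20.31))
side stap (189, np.float64(23.77), np.float64(21.26)) (192, np.float64(23.8), np.float64(21.26))
```

```bash
(python3 -m pendant '[{"hand":1,"dx":0,"dy":0,"dz":-0.5,"ax":0,"ay":0,"az":0},{"hand":1,"dx":-0.3,"dy":0,"dz":-1,"ax":0,"ay":0,"az":0}]' && python3 -m pendant '[{"hand":1,"dx":-0.4,"dy":0,"dz":-0.5,"ax":0,"ay":0,"az":0},{"hand":1,"dx":-0.8,"dy":0,"dz":-1,"ax":0,"ay":0,"az":0},{"hand":1,"dx":-0.8,"dy":0,"dz":-1,"ax":0,"ay":0,"az":0},{"hand":1,"dx":-0.8,"dy":0,"dz":-1,"ax":0,"ay":0,"az":0}]') | grep -E "time|contact|tcp"
python3 -c "
from lid import *
scan(ths=range(85,120,4),lats=(20,50,65,-60))
a=cv2.imread('pics/side0.png').astype(int);b=viewer.read_camera('side');cv2.imwrite('pics/side10.png',b);b=b.astype(int)
P=viewer.camera_params('side')
def px(X):
    X=P['view'][:3,:3]@X+P['view'][:3,3];z=P['intrinsics']@X;return z[:2]/z[2]
# box base corners in side view: compare grey-mask lower outline
for nm,(x0,y0,x1,y1) in dict(wide=(225,222,290,288),narrow=(285,180,330,226)).items():
    g=lambda m:cv2.Canny(m.astype(np.uint8)[y0:y1,x0:x1],60,140)>0
    A,B=g(a),g(b)
    best=[(int((A&np.roll(B,(dy,dx),(0,1))).sum()),dy,dx) for dy in range(-4,5) for dx in range(-4,5)]
    print(nm,A.sum(),B.sum(),sorted(best)[-4:])
"
```

```text
time: 13.88
tcp_pos: [343.9, -276.2, 238.5]
contact_force: [0.9, -0.7, -0.5]
time: 14.38
tcp_pos: [293.3, -364.2, 248.5]
contact_force: [0.7, -0.1, -0.4]
85 ([160, 186, 206], [95, 101, 103]) ([165, 190, 210], [94, 99, 101]) ([217, 218, 219], [114, 116, 117]) ([159, 185, 206], [99, 106, 108])
89 ([159, 185, 205], [97, 103, 105]) ([167, 192, 212], [95, 101, 103]) ([209, 209, 210], [96, 100, 101]) ([165, 190, 210], [101, 107, 110])
93 ([164, 190, 209], [99, 105, 107]) ([174, 198, 217], [97, 102, 104]) ([191, 198, 205], [97, 103, 105]) ([171, 196, 215], [101, 108, 110])
97 ([173, 197, 216], [101, 107, 109]) ([178, 202, 219], [98, 104, 105]) ([188, 199, 207], [98, 104, 106]) ([173, 199, 217], [102, 108, 111])
101 ([174, 199, 217], [101, 107, 110]) ([178, 202, 219], [100, 105, 107]) ([179, 197, 211], [99, 104, 107]) ([169, 194, 214], [102, 108, 111])
105 ([179, 203, 220], [101, 107, 110]) ([178, 202, 219], [102, 107, 109]) ([177, 197, 211], [99, 104, 107]) ([163, 189, 209], [103, 109, 112])
109 ([180, 203, 220], [103, 109, 111]) ([180, 204, 220], [102, 108, 110]) ([179, 200, 215], [99, 105, 107]) ([162, 187, 208], [103, 109, 112])
113 ([180, 203, 220], [103, 109, 111]) ([181, 205, 221], [102, 108, 110]) ([179, 203, 219], [101, 107, 109]) ([167, 191, 212], [103, 110, 112])
117 ([179, 203, 220], [103, 109, 111]) ([179, 203, 220], [102, 107, 110]) ([180, 204, 220], [102, 108, 110]) ([169, 194, 214], [104, 110, 112])
wide 473 746 [(154, -3, 3), (156, -1, 0), (162, 0, -1), (246, 0, 0)]
narrow 410 274 [(97, -1, 0), (99, 0, 1), (110, 0, -1), (159, 0, 0)]
```

```bash
python3 -c "
from lid import *
b=cv2.imread('pics/side10.png').astype(int);P=viewer.camera_params('side')
def smp(q):
    X=P['view'][:3,:3]@(h+q[0]*xb+q[1]*yb+q[2]*zw)+P['view'][:3,3];z=P['intrinsics']@X;u,v=(z[:2]/z[2]).round().astype(int);return b[v-1:v+2,u-1:u+2].mean((0,1)).round().astype(int).tolist()
for u in (-70,-55,-40,-25): print('inside',u,[smp((u,l,-24)) for l in (-50,-20,10,40,65)])
# outline of the lid end (r=80) at candidate angles, just beyond/inside
for th in (92,98,104,108,112,118):
    t=np.radians(th);print(th,[smp((-75*np.cos(t),l,75*np.sin(t))) for l in (-60,55,75)])
"
```

```text
inside -70 [[66, 64, 58], [63, 62, 56], [67, 67, 61], [66, 66, 59], [99, 97, 87]]
inside -55 [[92, 110, 124], [126, 139, 146], [118, 132, 141], [122, 134, 143], [149, 162, 168]]
inside -40 [[123, 137, 145], [91, 109, 126], [120, 133, 144], [118, 131, 142], [133, 145, 154]]
inside -25 [[122, 136, 144], [122, 135, 144], [80, 98, 113], [111, 123, 131], [120, 133, 142]]
92 [[108, 123, 136], [117, 111, 103], [181, 161, 156]]
98 [[117, 130, 137], [109, 110, 107], [175, 158, 155]]
104 [[116, 118, 116], [111, 110, 101], [152, 138, 128]]
108 [[128, 127, 114], [129, 127, 115], [146, 137, 123]]
112 [[113, 111, 100], [124, 130, 128], [149, 138, 124]]
118 [[114, 111, 100], [128, 146, 158], [184, 162, 154]]
```

Cards are visible inside the wide box and its lid edge sits at about 106–110°, which is the stop. Both boxes are unmoved in the side view, so I'll hand in.

```bash
python3 -c "
from rig import robot
print(robot.close_job())"
```

```text
the job is handed in; nothing more can be done
None
```

The narrow box's lid is shut, the wide box's lid leans back on its stop, and I handed the job in after about 15 s; in the camera checks both boxes and the stapler and sticky notes were where they started, and the arm kept well clear of the mug, whose final position I did not check.

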